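# Load the condiment caddy, then hold its lid half open

### The arm

A 6-joint arm with a two-finger parallel gripper is mounted at the origin on a cart in front of the work surface, level with it; the furniture and walls round the work are solid. World frame = base frame: x ahead of the robot, y to its left, z up, the work surface at z = 0. Lengths are in mm, angles in degrees, forces in N, time in s.
With the tool pointing down it reaches from about 275 to 825 mm from the base axis. Payload 5.2 kg.
Tool frame: the origin (TCP) lies midway between the tips of the shut fingers; the grasp point (between the pads) lies 19 mm behind it; z points along the fingers, y is the line along which they close (so a half turn about z gives the same grasp; the last joint's range is limited). The gripper opens to 93 mm and grips with 3 to 60 N. Pads are 15 mm wide; open, the fingers measure 128 mm over their backs; the gripper's body (75 mm by 188 mm) begins 65 mm behind the grasp point.
Start: joints at [-75.734, 14.817, 87.949, -0, 77.235, -11.62], TCP at [240.143, -494.81, 218.653] pointing down, gripper open.
Joint ranges: [-179.93, 179.93], [-52.35, 119.4], [10.71, 147.94], [-69.91, 249.91], [12.55, 155.21], [-178.61, 178.61]. Speed limits (degrees/s): [147.25, 147.25, 180, 180, 180, 180].

### API

Orientations are given as [roll, pitch, yaw] about the fixed x, y, z axes, in that order (R = Rz(yaw) Ry(pitch) Rx(roll)).
In Python, from station import env, cam, get_state gives the robot as it stands (env), with the cameras (cam) and the readings as plain functions.
- The arm moves only by the shell command python3 drive.py, which reads ROWS from standard input. ROWS is a JSON list of rows, 1 to 5 of them, each of 7 numbers: dx, dy, dz in mm, then a rotation vector rx, ry, rz in degrees, then the finger opening in mm; each row is the pose to reach, as a shift and turn from the pose commanded when the command began, along the tool's axes at that moment; what a row does not reach only later rows make up. A row lasts 1/12 s, in which the tool goes at most 41.7 mm and 7.16 degrees, less where a joint would pass 70% of its speed; a pose out of reach is approached as far as the arm can. The fingers move at their own pace and stop on an object; the grip force is fixed at half the most. Time passes only in rows, so rows that do not move let the fingers close. It prints the time, the measured TCP pose, the force, the opening and the grip force at its end. Input that does not fit is refused with a message, and nothing moves.
- get_state(): the state, without advancing time (a new reading comes with each control period).
- cam.camera(name): name is "scene" or "top"; returns a dict with "color" (480x640x3 uint8, red, green, blue), "fx", "fy", "cx", "cy" (pixels), "view" (4x4, takes a point from world to camera coordinates). Camera axes: x right, y up, looking along -z (the intrinsics and any distortion apply to the point x, -y, -z); pixel columns grow to the right and rows downward; lengths in mm; the calibration is good to about 2 mm. A picture is of the moment at which its call begins. There is no depth.
- env.job_done(): hands the job in; it is judged then, once.
The state is a dict: "clock": time; "joint_positions": joint angles; "joint_velocities": joint speeds; "tau": joint torques, N m; "position": TCP position; "tcp_rot": TCP orientation; "force": force on the tool from outside, world axes, zero at the start; "moment": the same for the moment, N m; "gripper_width": finger opening in mm; "grasp_force": force on a finger pad.
Only numpy, scipy, OpenCV 4.12 (cv2) and the standard library are available. Lean on these libraries where they do the work, as an engineer would, in place of code of your own. Each camera call takes 0.05 s, during which the arm holds its last target. There are 200 camera calls.

### The job

Load the wooden condiment caddy with the two mills that stand at the front of the worktop, left of it (not the pair in the back corner): first stand the short mill upright in the pocket with one stud on the front (next to the lidded box), then the tall mill in the pocket with two studs, letting go of each. After that, lift the caddy's hinged lid by its bar and hold it half open, at 45 degrees (give or take 5), so that I can put the tea bags in; the lid falls shut by itself, so finish still holding it there in the gripper, steady. Leave the other things on the worktop where they are.

Things in the scene. Friction and masses are not known exactly. Their poses are not given: they have to be found in the camera images.
- caddy: Dark wooden caddy, fixed. Origin under its centre; x from front to back, y left, z up. Base 140 (x) by 252 (y) by 10 mm. Right part (y -126 to -16): lidded box 140 mm deep, walls to z = 90, lid top 101 mm. Left part (y -16 to 126): two square pockets side by side, walls 6 mm thick to z = 38; on the front wall one stud marks pocket one (next to the box), two studs pocket two (left end).
- pocket_one (a point): Centre of the floor of the pocket marked with one stud, at (0, 21, 10) mm in the caddy's frame; the pocket is 62 by 62 mm and 28 mm deep. Axes as the caddy's.
- pocket_two (a point): Centre of the floor of the pocket marked with two studs, at (0, 89, 10) mm in the caddy's frame; same size. Axes as the caddy's.
- lid_hinge (a joint): Opening angle of the lid, rad: 0 shut (so it starts), 0.785 = 45 degrees, stop at 1.2. The hinge line runs along the caddy's y at the back of the box, x = 70, z = 90 mm, its middle at y = -71 mm, in the caddy's frame; the front edge rises. Nearly free: the lid falls shut from any angle.
- lid: Dark wooden lid, 144 (x) by 114 (y) by 10 mm, about 0.3 kg, with a steel bar handle on top near its front edge. Origin on the hinge line at its middle; when shut its axes are those of the caddy, the plate reaches to x = -144 mm and from z = 1 to 11 mm.
- lid_bar (a point): Middle of the bar handle: round steel bar 12 mm thick, 88 mm long, parallel to the hinge, on two posts 72 mm apart; at (-112, 0, 52) mm in the lid's frame, 35 mm clear above the lid. Turns with the lid. Gripped across from straight above, the bar turns between the pads, so the tool may stay vertical while the lid rises.
- salt_mill: The short mill, one of the two left of the caddy: light wood, 138 mm tall, upright, loose, 0.15 to 0.3 kg. Origin: centre of its underside, z up. Round: 54 mm across at the base, 44 mm across from 52 to 96 mm up, a head 46 mm across from 98 to 130 mm up, which does not turn.
- pepper_mill: The tall mill, the other of the two: dark wood, 175 mm tall, upright, loose, 0.15 to 0.3 kg. Origin: centre of its underside, z up. Round: 54 mm across at the base, 44 mm across from 80 to 122 mm up, a head 46 mm across from 124 to 165 mm up, which does not turn.
- canister: Bystander: fixed striped canister behind the caddy, 125 mm across, 171 mm tall; origin under its centre.
- nut_packet: Bystander: packet lying loose behind the caddy, 80 x 103 x 32 mm; origin under its centre.
- matchbox: Bystander: loose matchbox, 36 x 54 x 14 mm; origin under its centre.
- spice_jar: Bystander: loose spice jar with a screw cap, 45 mm across, 106 mm tall; origin under its centre.

How it is judged:
By the outcome, as a careful person would: the job done as asked, in the order asked, and still so for the second after the job is handed in, while the arm keeps its last pose, push and grip.
It also fails if it takes over 64 s, if anything falls off the work surface, if the arm or the gripper's body presses on something with over 40 N, if the wrist force passes 120 N, or if a joint passes its speed limit or range.

## Working session

There is one attempt and no reset: what is moved stays moved. The work goes in short steps, Python scripts to look and compute and a shell command to move; the robot and the scene stay as the last step left them, time stands still between calls to the robot, and variables do not carry over. Pictures are saved under pics/ and viewed, at most 10 in all, crops included, and the job is handed in when it is done.

```bash
ls; mkdir -p pics; python3 - <<'E'
from station import env, cam, get_state
import cv2,numpy as np
for n in("scene","top"):
    c=cam.camera(n); cv2.imwrite(f"pics/{n}0.png",c["color"][:,:,::-1]); print(n,c["fx"],c["fy"],c["cx"],c["cy"],[k for k in c]); print(np.round(c["view"],3).tolist())
print(get_state())
E
```

```text
drive.py
pics
station.py
scene 476.40458733765246 476.40458733765246 316.7399457099172 237.04722389412115 ['color', 'fx', 'fy', 'cx', 'cy', 'view']
[[-0.995, 0.098, 0.003, 567.423], [-0.084, -0.867, 0.492, -217.531], [0.051, 0.489, 0.871, -1014.244], [0.0, 0.0, 0.0, 1.0]]
top 445.12603832367955 445.12603832367955 323.24852099590765 241.52637013273548 ['color', 'fx', 'fy', 'cx', 'cy', 'view']
[[-0.009, -1.0, 0.013, -237.999], [0.988, -0.007, 0.154, -558.829], [-0.154, 0.014, 0.988, -1068.084], [0.0, 0.0, 0.0, 1.0]]
{'clock': 0.1, 'joint_positions': array([-7.57332015e+01,  1.48545983e+01,  8.80014237e+01,  9.78576790e-04,
        7.72342546e+01, -1.16208956e+01]), 'joint_velocities': array([-0.05604674, -0.11277079, -0.08902625,  0.02412122, -0.06781331,
       -0.01205829]), 'tau': array([ 2.08097532e-03, -4.38213372e+01, -2.84641832e+01,  7.21352524e-02,
        3.61923873e-02, -4.23205756e-05]), 'position': array([ 240.03452852, -494.34629324,  217.92909113]), 'tcp_rot': array([-1.79911766e+02, -1.91193641e-02,  2.58874625e+01]), 'force': array([-0.95624054, -0.60891635, -0.69548584]), 'moment': array([-0.01129916, -0.0357331 , -0.00358889]), 'grasp_force': 0.0, 'gripper_width': 93.06677118466058}
```

View pics/scene0.png

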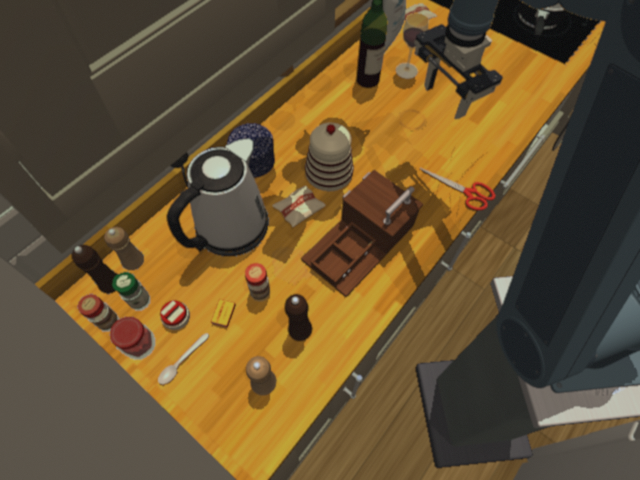

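View pics/top0.png

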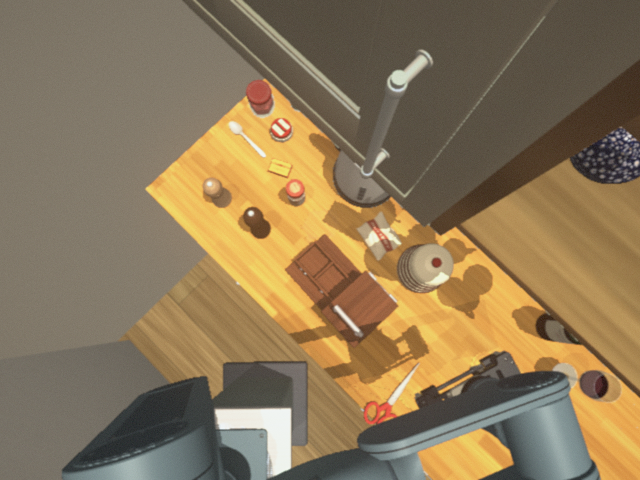

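The scene view shows the short mill at (259,373), the tall mill at (298,315) and the caddy around (365,235), with its bar at (398,203). In the top view they are at (213,187), (254,216) and (340,290), with the bar at (348,320). I'll enlarge both to pick out features.

```bash
python3 - <<'E'
import cv2
a=cv2.imread("pics/scene0.png")[165:405,220:440]; b=cv2.imread("pics/top0.png")[165:355,190:410]
cv2.imwrite("pics/sc.png",cv2.resize(a,None,fx=2.5,fy=2.5,interpolation=2)); cv2.imwrite("pics/tc.png",cv2.resize(b,None,fx=3,fy=3,interpolation=2))
E
```

```text
(no output)
```

View pics/sc.png

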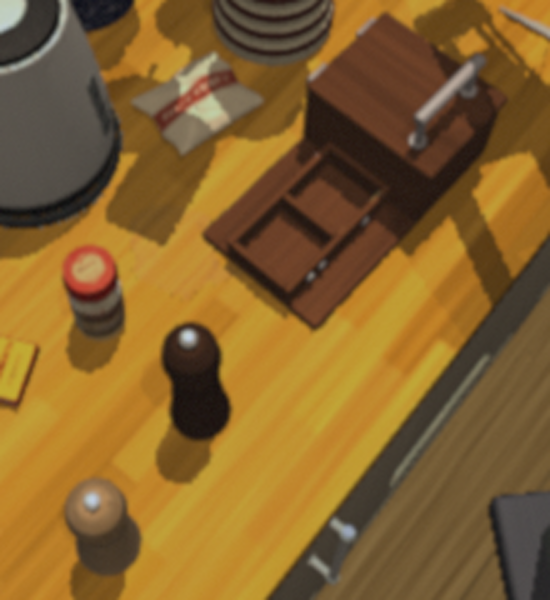

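View pics/tc.png

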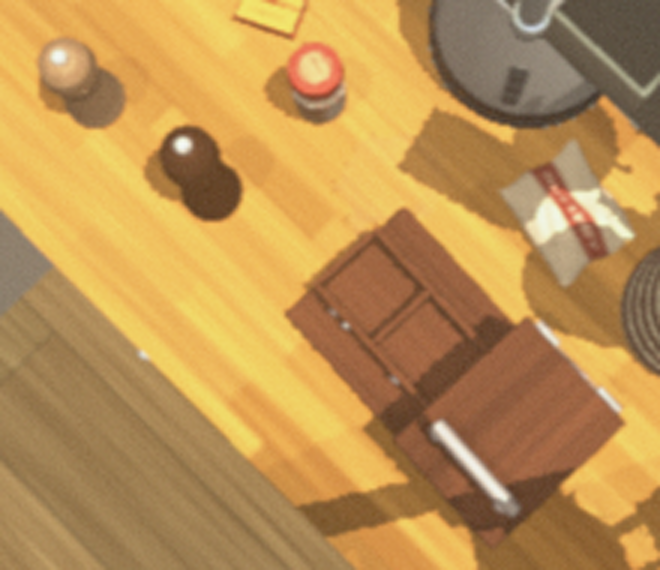

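The crops show the base's left corners, the lid corners, the bar ends, both mills' heads and the pocket dividers. Next I'll triangulate these and fit the caddy pose.

```bash
cat > h.py <<'E'
import numpy as np,cv2
C={}
C['s']=dict(f=476.4046,c=(316.740,237.047)); C['t']=dict(f=445.1260,c=(323.2485,241.5264))
from station import env, cam, get_state
def cal():
    ims={}
    for k,n in(('s','scene'),('t','top')):
        c=cam.camera(n); C[k]['V']=np.array(c['view']); ims[k]=c['color'][:,:,::-1].copy()
    return ims
def ray(k,p):
    V=C[k]['V'];R=V[:3,:3];d=np.array([(p[0]-C[k]['c'][0])/C[k]['f'],-(p[1]-C[k]['c'][1])/C[k]['f'],-1])
    d=R.T@d; return -R.T@V[:3,3],d/np.linalg.norm(d)
def plane(k,p,z):
    o,d=ray(k,p); return o+d*(z-o[2])/d[2]
def proj(k,P):
    V=C[k]['V'];q=V[:3,:3]@np.asarray(P,float)+V[:3,3]; return np.array([C[k]['c'][0]+C[k]['f']*q[0]/-q[2],C[k]['c'][1]-C[k]['f']*q[1]/-q[2]])
def tri(ps,pt):
    A=np.zeros((3,3));b=np.zeros(3);L=[ray('s',ps),ray('t',pt)]
    for o,d in L: M=np.eye(3)-np.outer(d,d);A+=M;b+=M@o
    X=np.linalg.solve(A,b); return X,max(np.linalg.norm(np.cross(X-o,d)) for o,d in L)
sc=lambda x,y:(x/2.5+219.7,y/2.5+164.7)
tc=lambda x,y:(x/3+189.67,y/3+164.67)
E
python3 - <<'E'
from h import *
from scipy.optimize import least_squares
cal(); np.set_printoptions(precision=1,suppress=True)
pts={'baseFL':((-70,126,10),(315,328),(288,313)),'baseBL':((70,126,10),(206,235),(405,208)),
'lidFL':((-74,-14,101),(430,179),(393,428)),'lidFR':((-74,-128,101),(506,98),(497,545)),'lidBL':((70,-14,101),(310,78),(527,317)),'lidBR':((70,-128,101),(387,14),(623,420)),
'barL':((-42,-27,142),(421,118),(437,427)),'barR':((-42,-115,142),(484,60),(513,507))}
M=[];W=[]
for n,(m,s,t) in pts.items():
    X,e=tri(sc(*s),tc(*t)); print(n,X,round(e,1)); M.append(m);W.append(X)
M=np.array(M,float);W=np.array(W)
def T(p,m): c,s=np.cos(p[2]),np.sin(p[2]); return np.c_[p[0]+c*m[:,0]-s*m[:,1],p[1]+s*m[:,0]+c*m[:,1],m[:,2]]
r=least_squares(lambda p:(T(p,M)-W).ravel(),[500,-250,-.7],loss='soft_l1',f_scale=3)
print(r.x,np.degrees(r.x[2]));print(T(r.x,M)-W)
for n,m in dict(p1=(0,21,10),p2=(0,89,10),bar=(-42,-71,142)).items(): print(n,T(r.x,np.array([m],float)))
for n,s,t in(('short knob',(92,501),(58,57)),('short head',(97,508),(68,67)),('tall knob',(188,338),(182,145)),('tall head',(191,352),(189,155))): print(n,*tri(sc(*s),tc(*t)))
E
```

```text
baseFL [ 491.9 -145.9    4.2] 0.7
baseBL [ 581.1 -246.6    6.4] 1.4
lidFL [ 390.3 -232.9  104.1] 3.7
lidFR [ 303.  -313.2   94.2] 1.2
lidBL [ 477.4 -338.8  112.8] 0.4
lidBR [ 396.5 -412.2  100.4] 1.8
barL [ 394.  -266.8  146.4] 0.2
barR [ 332.8 -320.4  147.6] 2.7
[ 444.7 -278.6   -0.8] -48.1274367977301
[[ -0.1   3.5   5.8]
 [  4.1  -0.1   3.6]
 [ -5.4   0.   -3.1]
 [ -3.    4.2   6.8]
 [  3.7  -1.3 -11.8]
 [ -0.4  -4.    0.6]
 [  2.6   1.4  -4.4]
 [ -1.8  -3.7  -5.6]]
p1 [[ 460.4 -264.6   10. ]]
p2 [[ 511.  -219.2   10. ]]
bar [[ 363.8 -294.7  142. ]]
short knob [680.9  23.7 136.6] 0.05181907207425526
short head [680.1  22.1 110.4] 0.22476579267563868
tall knob [602.9 -79.1 171.9] 0.30454900292227227
tall head [601.7 -79.9 141.6] 0.23772179795128032
```

```bash
cat > ov.py <<'E'
from h import *
P=np.array([444.7,-278.6,np.radians(-48.13)])
def T(m,P=P): c,s=np.cos(P[2]),np.sin(P[2]); return np.array([P[0]+c*m[0]-s*m[1],P[1]+s*m[0]+c*m[1],m[2]])
E
python3 - <<'E'
from ov import *
im=cal(); out=[]
for k,(x,y) in(('s',(295,160)),('t',(280,228))):
    a=cv2.resize(im[k][y:y+150,x:x+130],None,fx=3,fy=4/4*3,interpolation=2) if 0 else cv2.resize(im[k][y:y+140,x:x+100 if 0 else x+130],None,fx=3,fy=3,interpolation=2)
    for m in [(-70,126,10),(70,126,10),(-31,120,38),(31,120,38),(-31,58,38),(31,58,38),(-31,52,38),(31,52,38),(-31,-10,38),(31,-10,38),(-74,-128,101),(-74,-14,101),(70,-14,101),(70,-128,101),(-42,-27,142),(-42,-115,142)]:
        q=(proj(k,T(m))+.5-[x,y])*3-.5; cv2.drawMarker(a,tuple(int(round(v)) for v in q),(0,255,0),cv2.MARKER_CROSS,9,1)
    out.append(a)
cv2.imwrite("pics/ov.png",np.hstack(out))
E
```

```text
(no output)
```

View pics/ov.png

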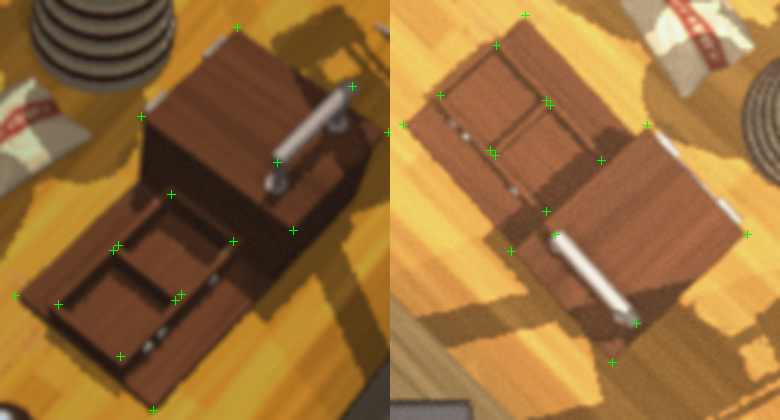

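Markers fall within about 2 px of the features. I'll refine by reprojection with the corners picked here.

```bash
python3 - <<'E'
from ov import *
from scipy.optimize import least_squares
cal(); np.set_printoptions(precision=1,suppress=True)
L=[((-70,126,10),(153,408),(403,126)),((70,126,10),(19,296),(523,20)),((70,-14,101),(144,115),(648,130)),((70,-128,101),(237,28),(747,234)),((-74,-128,101),(382,132),(612,362)),((-74,-14,101),(293,233),(509,250)),((-42,-27,142),(280,158),(557,236)),((-42,-115,142),(350,87),(634,321)),
((31,120,38),None,(497,50)),((-31,120,38),(121,358),(443,97)),((31,55,38),(117,249),(549,105)),((-31,55,38),(178,298),(494,151)),((31,-10,38),(172,197),None)]
def res(p):
    r=[]
    for m,s,t in L:
        X=T(m,p)
        if s: r+=list(proj('s',X)-[s[0]/3+294.67,s[1]/3+159.67])
        if t: r+=list(proj('t',X)-[(t[0]-390)/3+279.67,t[1]/3+227.67])
    return np.array(r)
r=least_squares(res,P,loss='soft_l1',f_scale=1); print(r.x,np.degrees(r.x[2]),res(r.x))
c,s=np.cos(r.x[2]),np.sin(r.x[2])
for n,m in dict(p1=(0,21,10),p2=(0,89,10),bar=(-42,-71,142),hinge=(70,-71,90)).items(): print(n,T(m,r.x))
E
```

```text
[ 444.  -278.5   -0.8] -48.07999257791808 [ 0.5  0.7 -0.1 -0.3 -1.  -0.3  0.4 -1.3 -0.8  0.5 -0.5 -1.3  0.3 -0.5
  0.1  0.1  2.2 -0.1 -0.1  0.4  0.3 -1.   0.6  0.5 -0.8  1.4 -0.7 -0.3
  1.  -0.3  0.6  1.1 -0.6 -1.2  0.1 -0.7 -1.  -0.4 -0.1 -0.4 -0.4 -0.6
  0.4 -0.3 -0.4  0.9  0.  -1.1]
p1 [ 459.7 -264.4   10. ]
p2 [ 510.3 -219.    10. ]
bar [ 363.2 -294.7  142. ]
hinge [ 438. -378.   90.]
```

Heights and sizes check out: mill tops come out at 137 and 172 mm against 138 and 175. I'll grip all three items at tool yaw 41.9 (fingers along the caddy's x), starting with the short mill.

```bash
cat > go.py <<'E'
import sys,numpy as np
from station import env, cam, get_state
from scipy.spatial.transform import Rotation as Ro
s=get_state();R=Ro.from_euler('xyz',s['tcp_rot'],degrees=True)
t=np.array([float(v) for v in sys.argv[1:4]]);d=R.inv().apply(t-s['position'])
e=(R.inv()*Ro.from_euler('xyz',[180,0,41.92],degrees=True)).as_rotvec(degrees=True)
print('move',d.round(1),'rot',e.round(1),'pos',s['position'].round(1),'F',s['force'].round(1),'w',round(s['gripper_width'],1),round(s['grasp_force'],1),'t',s['clock'])
E
echo '[[36,-16,-5,0,0,-5,93],[73,-32,-10,0,0,-10,93],[110,-48,-15,0,0,-16,93],[146,-64,-20,0,0,-16,93],[183,-80,-20,0,0,-16,93]]' | python3 drive.py
echo '[[40,-5,0,0,0,0,93],[79,-11,0,0,0,0,93],[119,-16,0,0,0,0,93],[158,-21,0,0,0,0,93],[198,-27,0,0,0,0,93]]' | python3 drive.py
python3 go.py 680.5 23 240
```

```text
clock: 0.82
position: [370.9, -342.0, 239.8]
tcp_rot: [179.9, 0.0, 41.9]
force: [-0.1, -1.3, -0.2]
gripper_width: 93.0
grasp_force: 0.0
clock: 1.23
position: [500.3, -189.0, 238.9]
tcp_rot: [180.0, -0.0, 41.9]
force: [0.2, 0.1, 0.1]
gripper_width: 93.0
grasp_force: 0.0
move [275.8 -37.6  -1.1] rot [ 0. -0. -0.] pos [ 500.3 -189.   238.9] F [0.2 0.1 0.1] w 93.0 0.0 t 1.2333
```

```bash
echo '[[40,-6,0,0,0,0,93],[80,-11,0,0,0,0,93],[120,-17,0,0,0,0,93],[160,-22,0,0,0,0,93],[200,-28,0,0,0,0,93]]' | python3 drive.py
echo '[[40,-5,0,0,0,0,93],[72,-9,0,0,0,0,93],[72,-9,0,0,0,0,93],[72,-9,0,0,0,0,93]]' | python3 drive.py
python3 go.py 680.5 23 94
```

```text
clock: 1.65
position: [630.5, -34.5, 238.7]
tcp_rot: [180.0, -0.0, 41.9]
force: [0.9, -1.2, 0.3]
gripper_width: 93.0
grasp_force: 0.0
clock: 1.98
position: [677.4, 20.2, 237.6]
tcp_rot: [-180.0, 0.1, 42.1]
force: [0.0, -0.2, 0.0]
gripper_width: 93.4
grasp_force: 0.0
move [4.400e+00 1.000e-01 1.436e+02] rot [-0.   0.1  0.1] pos [677.4  20.2 237.6] F [ 0.  -0.2  0. ] w 93.4 0.0 t 1.9833
```

```bash
echo '[[4,0,38,0,0,0,93],[4,0,76,0,0,0,93],[4,0,114,0,0,0,93],[4,0,143,0,0,0,93],[4,0,143,0,0,0,93]]' | python3 drive.py
echo '[[0,0,0,0,0,0,93],[0,0,0,0,0,0,40],[0,0,0,0,0,0,40],[0,0,0,0,0,0,40],[0,0,0,0,0,0,40]]' | python3 drive.py
echo '[[0,0,0,0,0,0,40],[0,0,0,0,0,0,40],[0,0,0,0,0,0,40],[0,0,0,0,0,0,40]]' | python3 drive.py
python3 go.py 680.5 23 94
```

```text
clock: 2.4
position: [674.4, 20.1, 88.5]
tcp_rot: [-179.4, 0.5, 41.8]
force: [-1.6, -0.3, -0.2]
gripper_width: 92.9
grasp_force: 0.0
clock: 2.82
position: [681.2, 20.9, 98.0]
tcp_rot: [179.8, -0.1, 41.9]
force: [-0.1, 0.5, -0.4]
gripper_width: 70.8
grasp_force: 0.0
clock: 3.15
position: [679.9, 21.3, 95.7]
tcp_rot: [-180.0, 0.0, 41.9]
force: [-0.5, 0.2, 2.0]
gripper_width: 44.7
grasp_force: 21.9
move [ 1.6 -0.9  1.7] rot [-0.  0. -0.] pos [679.9  21.3  95.7] F [-0.5  0.2  2. ] w 44.7 21.9 t 3.15
```

```bash
echo '[[0,0,-8,0,0,0,40],[0,0,-25,0,0,0,40],[0,0,-50,0,0,0,40],[0,0,-75,0,0,0,40],[0,0,-100,0,0,0,40]]' | python3 drive.py
echo '[[0,0,-15,0,0,0,40],[0,0,-25,0,0,0,40],[0,0,-25,0,0,0,40]]' | python3 drive.py
python3 go.py 540 10 220
```

```text
clock: 3.57
position: [679.5, 21.2, 196.4]
tcp_rot: [-179.9, 0.1, 41.9]
force: [0.8, 0.0, -1.2]
gripper_width: 43.5
grasp_force: 30.0
clock: 3.82
position: [681.1, 21.1, 223.5]
tcp_rot: [179.8, -0.2, 41.9]
force: [0.3, -0.0, -0.5]
gripper_width: 44.1
grasp_force: 30.0
move [-112.4  -86.     2.9] rot [ 0.2 -0.2 -0. ] pos [681.1  21.1 223.5] F [ 0.3 -0.  -0.5] w 44.1 30.0 t 3.8167
```

```bash
echo '[[-15,-11,0,0,0,0,40],[-40,-31,0,0,0,0,40],[-65,-50,0,0,0,0,40],[-90,-69,0,0,0,0,40],[-112,-86,0,0,0,0,40]]' | python3 drive.py
echo '[[-21,13,0,0,0,0,40],[-43,27,0,0,0,0,40],[-67,42,0,0,0,0,40],[-91,57,0,0,0,0,40],[-115,71,0,0,0,0,40]]' | python3 drive.py
echo '[[-24,15,0,0,0,0,40],[-48,30,0,0,0,0,40],[-72,45,0,0,0,0,40],[-96,60,0,0,0,0,40],[-116,72,0,0,0,0,40]]' | python3 drive.py
echo '[[-8,5,0,0,0,0,40],[-12,7,0,0,0,0,40],[-12,7,0,0,0,0,40],[-12,7,0,0,0,0,40]]' | python3 drive.py
python3 go.py 459.7 -264.4 160
```

```text
clock: 4.23
position: [536.2, 10.6, 218.7]
tcp_rot: [-179.8, 0.1, 41.9]
force: [-0.1, 0.7, -1.1]
gripper_width: 44.1
grasp_force: 30.0
clock: 4.65
position: [499.7, -119.9, 219.3]
tcp_rot: [-179.9, 0.1, 41.9]
force: [0.8, 0.2, -2.3]
gripper_width: 43.3
grasp_force: 30.0
clock: 5.07
position: [461.3, -251.6, 219.1]
tcp_rot: [-179.9, 0.0, 41.8]
force: [0.7, -0.2, -1.4]
gripper_width: 43.9
grasp_force: 30.0
clock: 5.4
position: [458.4, -262.4, 220.1]
tcp_rot: [-179.9, -0.0, 41.9]
force: [-0.5, -0.2, -2.2]
gripper_width: 43.8
grasp_force: 30.0
move [-0.4  2.5 60.1] rot [-0.1 -0.  -0. ] pos [ 458.4 -262.4  220.1] F [-0.5 -0.2 -2.2] w 43.8 30.0 t 5.4
```

```bash
echo '[[0,2,-0,0,0,0,40],[0,2,20,0,0,0,40],[0,2,40,0,0,0,40],[0,2,60,0,0,0,40],[0,2,60,0,0,0,40]]' | python3 drive.py
echo '[[0,0,0,0,0,0,40],[0,0,0,0,0,0,40],[0,0,0,0,0,0,40]]' | python3 drive.py
python3 go.py 459.7 -264.4 105
python3 - <<'E'
from h import *
im=cal()
a=cv2.resize(im['s'][150:290,290:420],None,fx=3,fy=3,interpolation=2);b=cv2.resize(im['t'][210:350,270:400],None,fx=3,fy=3,interpolation=2)
cv2.imwrite("pics/p1.png",np.hstack([a,b]))
E
```

```text
clock: 5.82
position: [458.3, -262.1, 157.0]
tcp_rot: [-179.6, 0.0, 42.0]
force: [-1.0, 0.5, -2.8]
gripper_width: 43.8
grasp_force: 30.0
clock: 6.07
position: [460.8, -265.3, 162.2]
tcp_rot: [179.8, -0.0, 41.9]
force: [-0.8, -0.2, -1.9]
gripper_width: 43.9
grasp_force: 30.0
move [-0.2 -1.6 57.2] rot [ 0.2 -0.   0. ] pos [ 460.8 -265.3  162.2] F [-0.8 -0.2 -1.9] w 43.9 30.0 t 6.0667
```

View pics/p1.png

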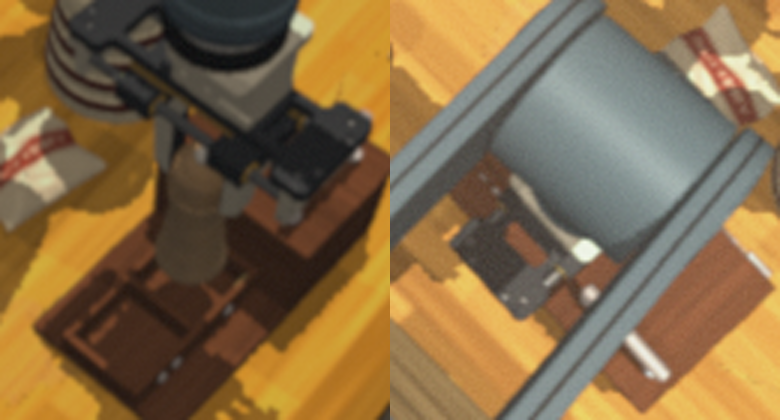

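Scene crop: the short mill hangs over pocket one, with its base spanning x 155–227 and its lowest edge at y≈283. I'll check this against the prediction.

```bash
python3 - <<'E'
from h import *
cal(); s=get_state()['position']; print(s)
a=np.linspace(0,6.28,100)
for off in(0,4,-4):
  X=s[:2]+off*np.array([.744,.668])
  q=np.array([proj('s',(X[0]+27*np.cos(t),X[1]+27*np.sin(t),s[2]-95.5)) for t in a]); q=(q-[290,150])*3
  print(off,q.min(0),q.max(0))
E
```

```text
[ 460.19135669 -265.26542263  161.57286824]
0 [156.30492047 221.69448376] [228.96445134 284.72932832]
4 [152.77670379 225.05401848] [225.53262154 288.26170031]
-4 [159.82346564 218.34404764] [232.38686434 281.20676462]
```

Agreement is within about 1 mm, so I'll lower it into pocket one.

```bash
echo '[[0,-1,10,0,0,0,40],[0,-1,22,0,0,0,40],[0,-1,34,0,0,0,40],[0,-1,44,0,0,0,40],[0,-1,50,0,0,0,40]]' | python3 drive.py
echo '[[0,0,2,0,0,0,40],[0,0,3,0,0,0,40],[0,0,4,0,0,0,40],[0,0,4,0,0,0,40],[0,0,4,0,0,0,40]]' | python3 drive.py
python3 go.py 459.7 -264.4 105
```

```text
clock: 6.68
position: [458.4, -263.7, 109.0]
tcp_rot: [-179.9, 0.0, 41.9]
force: [1.0, -0.5, -2.0]
gripper_width: 43.9
grasp_force: 30.0
clock: 7.1
position: [459.4, -264.5, 107.1]
tcp_rot: [179.9, -0.0, 41.9]
force: [-0.0, -0.5, -1.4]
gripper_width: 43.6
grasp_force: 30.0
move [0.3 0.1 2.1] rot [ 0.1 -0.  -0. ] pos [ 459.4 -264.5  107.1] F [-0.  -0.5 -1.4] w 43.6 30.0 t 7.1
```

```bash
echo '[[0,0,1,0,0,0,40],[0,0,2,0,0,0,40],[0,0,2,0,0,0,40],[0,0,2,0,0,0,40]]' | python3 drive.py
python3 go.py 459.7 -264.4 105
```

```text
clock: 7.43
position: [459.5, -264.5, 105.6]
tcp_rot: [179.9, -0.0, 41.9]
force: [-0.8, 0.7, 5.6]
gripper_width: 43.6
grasp_force: 30.0
move [0.3 0.1 0.6] rot [ 0.1 -0.  -0. ] pos [ 459.5 -264.5  105.6] F [-0.8  0.7  5.6] w 43.6 30.0 t 7.4333
```

Floor contact, so I'll release and rise. Then on to above the tall mill.

```bash
echo '[[0,0,0,0,0,0,60],[0,0,0,0,0,0,93],[0,0,0,0,0,0,93],[0,0,0,0,0,0,93],[0,0,0,0,0,0,93]]' | python3 drive.py
echo '[[0,0,0,0,0,0,93],[0,0,-8,0,0,0,93],[0,0,-30,0,0,0,93],[0,0,-60,0,0,0,93],[0,0,-90,0,0,0,93]]' | python3 drive.py
echo '[[0,0,-20,0,0,0,93],[0,0,-35,0,0,0,93],[0,0,-35,0,0,0,93]]' | python3 drive.py
python3 go.py 602.3 -79.5 230
```

```text
clock: 7.85
position: [459.1, -264.2, 104.5]
tcp_rot: [-180.0, 0.0, 41.9]
force: [0.3, 0.5, -0.1]
gripper_width: 72.5
grasp_force: 0.0
clock: 8.27
position: [458.6, -263.8, 195.6]
tcp_rot: [-179.9, 0.0, 41.9]
force: [0.2, -0.1, 0.2]
gripper_width: 92.5
grasp_force: 0.0
clock: 8.52
position: [460.7, -265.6, 234.0]
tcp_rot: [179.6, -0.0, 41.9]
force: [-0.3, -0.0, -0.4]
gripper_width: 93.1
grasp_force: 0.0
move [229.7 -44.    3.8] rot [ 0.4 -0.  -0. ] pos [ 460.7 -265.6  234. ] F [-0.3 -0.  -0.4] w 93.1 0.0 t 8.5167
```

```bash
echo '[[30,-6,0,0,0,0,93],[70,-13,0,0,0,0,93],[110,-21,0,0,0,0,93],[150,-29,0,0,0,0,93],[185,-35,0,0,0,0,93]]' | python3 drive.py
echo '[[30,-6,0,0,0,0,93],[44,-8,0,0,0,0,93],[44,-8,0,0,0,0,93],[44,-8,0,0,0,0,93],[44,-8,0,0,0,0,93]]' | python3 drive.py
python3 go.py 602.3 -79.5 126
```

```text
clock: 8.93
position: [574.0, -112.4, 228.7]
tcp_rot: [-179.9, 0.0, 41.9]
force: [0.7, -1.0, -0.2]
gripper_width: 93.0
grasp_force: 0.0
clock: 9.35
position: [600.0, -80.4, 229.1]
tcp_rot: [-180.0, 0.1, 41.9]
force: [-0.1, 0.7, 0.6]
gripper_width: 93.2
grasp_force: 0.0
move [  2.4   1.  103.1] rot [-0.   0.1 -0.1] pos [600.  -80.4 229.1] F [-0.1  0.7  0.6] w 93.2 0.0 t 9.35
```

```bash
python3 - <<'E'
from h import *
im=cal()
a=cv2.resize(im['s'][150:290,290:420],None,fx=3,fy=3,interpolation=2);b=cv2.resize(im['t'][210:350,270:400],None,fx=3,fy=3,interpolation=2)
cv2.imwrite("pics/p1b.png",np.hstack([a,b]))
E
```

```text
(no output)
```

View pics/p1b.png

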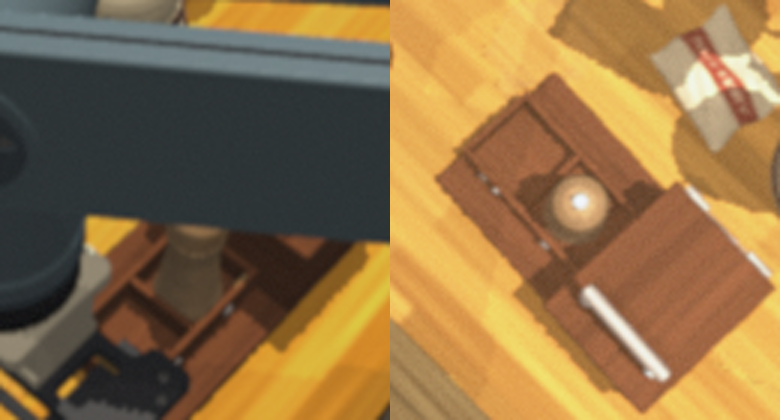

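The short mill stands in pocket one; its head is at (580,202) in the top half. Next is the tall mill.

```bash
echo '[[2,1,20,0,0,0,93],[2,1,45,0,0,0,93],[2,1,70,0,0,0,93],[2,1,90,0,0,0,93],[2,1,103,0,0,0,93]]' | python3 drive.py
echo '[[0,0,0,0,0,0,93],[0,0,0,0,0,0,93],[0,0,0,0,0,0,40],[0,0,0,0,0,0,40],[0,0,0,0,0,0,40]]' | python3 drive.py
echo '[[0,0,0,0,0,0,40],[0,0,0,0,0,0,40],[0,0,0,0,0,0,40],[0,0,0,0,0,0,40],[0,0,0,0,0,0,40]]' | python3 drive.py
python3 go.py 602.3 -79.5 126
```

```text
clock: 9.87
position: [601.2, -79.9, 124.5]
tcp_rot: [-179.9, 0.1, 41.8]
force: [-0.4, 0.3, 0.2]
gripper_width: 93.0
grasp_force: 0.0
clock: 10.28
position: [603.8, -79.2, 128.1]
tcp_rot: [179.9, -0.1, 41.9]
force: [-0.2, 0.3, 0.1]
gripper_width: 77.4
grasp_force: 0.0
clock: 10.7
position: [603.0, -78.7, 126.7]
tcp_rot: [180.0, 0.0, 41.9]
force: [-0.6, -0.1, 0.6]
gripper_width: 44.4
grasp_force: 26.7
move [-1.1  0.1  0.7] rot [ 0.  0. -0.] pos [603.  -78.7 126.7] F [-0.6 -0.1  0.6] w 44.4 26.7 t 10.7
```

```bash
echo '[[0,0,-8,0,0,0,40],[0,0,-28,0,0,0,40],[0,0,-52,0,0,0,40],[0,0,-76,0,0,0,40],[0,0,-95,0,0,0,40]]' | python3 drive.py
echo '[[-15,4,0,0,0,0,40],[-40,10,0,0,0,0,40],[-65,17,0,0,0,0,40],[-90,23,0,0,0,0,40],[-115,30,0,0,0,0,40]]' | python3 drive.py
echo '[[-22,6,0,0,0,0,40],[-38,10,0,0,0,0,40],[-47,12,0,0,0,0,40],[-47,12,0,0,0,0,40],[-47,12,0,0,0,0,40]]' | python3 drive.py
python3 go.py 510.3 -219 195
```

```text
clock: 11.12
position: [603.3, -78.7, 223.8]
tcp_rot: [179.9, -0.0, 41.9]
force: [0.4, 0.2, -1.5]
gripper_width: 44.3
grasp_force: 30.0
clock: 11.53
position: [536.6, -178.3, 222.0]
tcp_rot: [-180.0, 0.0, 41.9]
force: [-0.0, 0.4, -1.3]
gripper_width: 44.3
grasp_force: 30.0
clock: 11.95
position: [510.6, -218.0, 221.8]
tcp_rot: [-180.0, -0.0, 41.8]
force: [0.3, 0.2, -1.3]
gripper_width: 44.1
grasp_force: 30.0
move [-0.9  0.6 26.8] rot [-0.  -0.  -0.1] pos [ 510.6 -218.   221.8] F [ 0.3  0.2 -1.3] w 44.1 30.0 t 11.95
```

```bash
echo '[[-1,1,8,0,0,0,40],[-1,1,20,0,0,0,40],[-1,1,27,0,0,0,40],[-1,1,27,0,0,0,40],[-1,1,27,0,0,0,40]]' | python3 drive.py
python3 go.py 510.3 -219 137
python3 - <<'E'
from h import *
im=cal(); s=get_state()['position']; print(s)
a=np.linspace(0,6.28,100)
for off in(0,4,-4):
  X=s[:2]+off*np.array([.744,.668])
  q=np.array([proj('s',(X[0]+27*np.cos(t),X[1]+27*np.sin(t),s[2]-126.5)) for t in a]); q=(q-[270,140])*4
  print(off,q.min(0),q.max(0))
cv2.imwrite("pics/p2.png",cv2.resize(im['s'][140:290,270:420],None,fx=4,fy=4,interpolation=2))
E
```

```text
clock: 12.37
position: [510.4, -218.7, 193.9]
tcp_rot: [-179.9, 0.0, 41.9]
force: [0.3, -0.4, -1.3]
gripper_width: 44.3
grasp_force: 30.0
move [-0.3  0.3 56.9] rot [-0.1  0.   0. ] pos [ 510.4 -218.7  193.9] F [ 0.3 -0.4 -1.3] w 44.3 30.0 t 12.3667
[ 510.83432486 -219.33035744  194.93030316]
0 [206.69328592 412.19594956] [306.02558279 500.4596449 ]
4 [201.7504754  416.89796716] [301.2191089  505.41004676]
-4 [211.62219321 407.50699505] [310.81975386 495.52335271]
```

View pics/p2.png

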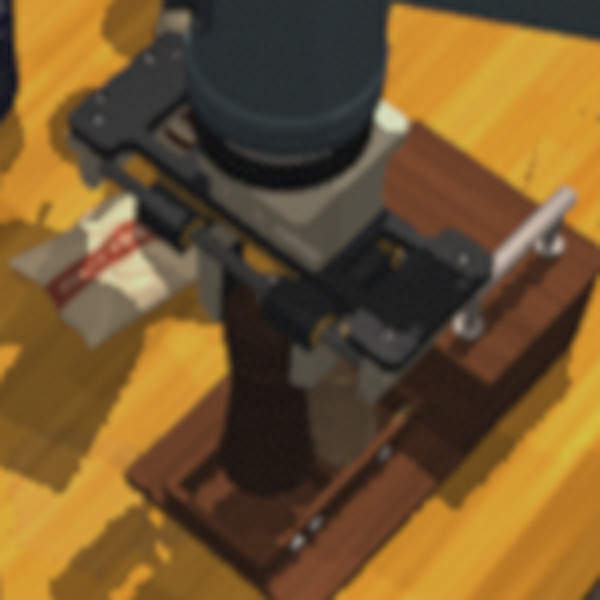

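The tall mill hangs over pocket two, with its base at x≈217–312 and its lowest edge at ≈497. That looks 3–4 mm off in tool −x, so I'll measure it with a mask.

```bash
python3 - <<'E'
from h import *
im=cal()['s'].astype(int); s=get_state()['position']; print(s)
for r in range(240,268,2): print(r,(im[r,316:352].max(1)).tolist())
a=np.linspace(0,6.28,200)
for off in(0,-4):
  X=s[:2]+off*np.array([.744,.668])
  for z,rad in((s[2]-126.5,27),(s[2]-126.5+100,22)):
    q=np.array([proj('s',(X[0]+rad*np.cos(t),X[1]+rad*np.sin(t),z)) for t in a]); print(off,z,q.min(0),q.max(0))
E
```

```text
[ 510.84246516 -219.59349056  195.19484717]
240 [211, 208, 191, 158, 127, 111, 107, 106, 107, 101, 73, 43, 31, 33, 32, 31, 31, 31, 31, 30, 30, 30, 30, 30, 30, 30, 30, 31, 30, 34, 47, 62, 67, 68, 69, 70]
242 [190, 158, 127, 112, 107, 107, 106, 106, 107, 97, 66, 38, 31, 30, 31, 30, 31, 32, 31, 31, 32, 32, 33, 31, 30, 30, 30, 31, 31, 30, 42, 61, 68, 68, 70, 71]
244 [126, 112, 107, 106, 106, 107, 105, 104, 100, 80, 53, 35, 30, 33, 33, 29, 33, 30, 32, 32, 32, 31, 33, 32, 32, 30, 32, 30, 29, 32, 41, 57, 68, 68, 69, 71]
246 [107, 105, 105, 107, 106, 104, 100, 99, 94, 71, 43, 33, 33, 33, 32, 33, 32, 31, 33, 32, 33, 33, 32, 30, 32, 33, 32, 30, 33, 32, 37, 55, 67, 70, 70, 70]
248 [106, 107, 106, 103, 100, 98, 98, 98, 82, 54, 34, 29, 30, 34, 31, 33, 31, 33, 32, 31, 31, 32, 34, 31, 33, 33, 31, 31, 32, 30, 33, 49, 65, 73, 76, 74]
250 [107, 104, 100, 98, 98, 101, 103, 96, 68, 38, 31, 31, 32, 31, 31, 32, 32, 33, 31, 33, 31, 32, 30, 34, 32, 32, 31, 30, 32, 31, 34, 41, 56, 69, 71, 72]
252 [101, 97, 98, 101, 105, 106, 96, 76, 49, 32, 30, 31, 31, 32, 33, 32, 32, 34, 30, 33, 30, 32, 32, 31, 32, 32, 32, 
[... 709 characters left out ...]
, 42, 39, 38, 34, 34, 34, 34, 35, 39, 47, 48, 52, 57, 59, 62, 62, 59, 54, 55, 65, 88]
264 [93, 79, 76, 95, 106, 109, 110, 106, 96, 79, 67, 61, 60, 60, 60, 61, 60, 57, 55, 55, 53, 55, 56, 66, 78, 72, 67, 64, 61, 60, 59, 63, 74, 92, 105, 104]
266 [58, 68, 73, 82, 94, 103, 95, 77, 64, 59, 58, 60, 60, 61, 63, 62, 61, 60, 58, 60, 62, 61, 62, 64, 62, 68, 81, 83, 77, 82, 81, 93, 106, 104, 88, 65]
0 68.69484716508242 [321.65447174 242.88636047] [346.49874862 264.95190101]
0 168.69484716508242 [324.78796317 221.18144347] [346.89002429 240.28280846]
-4 68.69484716508242 [322.88735423 241.71423765] [347.69716616 263.71793907]
-4 168.69484716508242 [326.12904194 219.93304234] [348.19763144 238.9759794 ]
```

The mill base sits about 4 mm toward tool −x. I'll shift +3 mm and lower it, watching the force.

```bash
echo '[[2,0,5,0,0,0,40],[3,0,15,0,0,0,40],[3,0,25,0,0,0,40],[3,0,32,0,0,0,40],[3,0,36,0,0,0,40]]' | python3 drive.py
echo '[[0,0,4,0,0,0,40],[0,0,8,0,0,0,40],[0,0,12,0,0,0,40],[0,0,15,0,0,0,40],[0,0,17,0,0,0,40]]' | python3 drive.py
echo '[[0,0,0,0,0,0,40],[0,0,0,0,0,0,40],[0,0,0,0,0,0,40]]' | python3 drive.py
python3 go.py 510.3 -219 137
```

```text
clock: 12.98
position: [511.7, -217.0, 156.6]
tcp_rot: [-179.8, 0.0, 41.9]
force: [0.5, 0.5, -1.6]
gripper_width: 44.0
grasp_force: 30.0
clock: 13.4
position: [512.6, -217.6, 141.3]
tcp_rot: [-180.0, 0.0, 41.9]
force: [0.3, 0.5, -1.6]
gripper_width: 44.0
grasp_force: 30.0
clock: 13.65
position: [512.8, -217.7, 141.9]
tcp_rot: [180.0, -0.0, 41.9]
force: [0.6, 0.0, -1.5]
gripper_width: 44.4
grasp_force: 30.0
move [-2.7 -0.7  4.9] rot [ 0. -0. -0.] pos [ 512.8 -217.7  141.9] F [ 0.6  0.  -1.5] w 44.4 30.0 t 13.65
```

```bash
echo '[[0,0,2,0,0,0,40],[0,0,4,0,0,0,40],[0,0,5,0,0,0,40],[0,0,6,0,0,0,40],[0,0,6,0,0,0,40]]' | python3 drive.py
python3 go.py 510.3 -219 137
```

```text
clock: 14.07
position: [512.9, -217.6, 136.6]
tcp_rot: [180.0, -0.0, 41.9]
force: [-1.3, 1.8, 4.5]
gripper_width: 44.1
grasp_force: 30.0
move [-2.8 -0.7 -0.4] rot [ 0. -0. -0.] pos [ 512.9 -217.6  136.6] F [-1.3  1.8  4.5] w 44.1 30.0 t 14.0667
```

```bash
echo '[[0,0,0,0,0,0,60],[0,0,0,0,0,0,93],[0,0,0,0,0,0,93],[0,0,0,0,0,0,93],[0,0,0,0,0,0,93]]' | python3 drive.py
echo '[[0,0,0,0,0,0,93],[0,0,-8,0,0,0,93],[0,0,-30,0,0,0,93],[0,0,-60,0,0,0,93],[0,0,-90,0,0,0,93]]' | python3 drive.py
echo '[[0,0,-5,0,0,0,93],[0,0,-5,0,0,0,93],[0,0,-5,0,0,0,93]]' | python3 drive.py
python3 go.py 363.2 -294.7 230
```

```text
clock: 14.48
position: [512.6, -217.6, 135.5]
tcp_rot: [-180.0, 0.0, 41.9]
force: [-0.2, 0.1, 0.0]
gripper_width: 72.6
grasp_force: 0.0
clock: 14.9
position: [512.1, -217.2, 226.5]
tcp_rot: [-179.9, 0.0, 41.9]
force: [1.2, -0.5, -0.3]
gripper_width: 93.0
grasp_force: 0.0
clock: 15.15
position: [512.5, -217.5, 230.7]
tcp_rot: [180.0, -0.0, 41.9]
force: [-1.1, -0.4, -0.0]
gripper_width: 93.1
grasp_force: 0.0
move [-162.7  -42.2    0.7] rot [ 0. -0. -0.] pos [ 512.5 -217.5  230.7] F [-1.1 -0.4 -0. ] w 93.1 0.0 t 15.15
```

```bash
echo '[[-20,-5,0,0,0,0,93],[-55,-14,0,0,0,0,93],[-90,-23,0,0,0,0,93],[-125,-32,0,0,0,0,93],[-155,-40,0,0,0,0,93]]' | python3 drive.py
echo '[[-8,-2,0,0,0,0,93],[-8,-2,10,0,0,0,93],[-8,-2,30,0,0,0,93],[-8,-2,50,0,0,0,93],[-8,-2,70,0,0,0,93]]' | python3 drive.py
echo '[[0,0,0,0,0,0,93],[0,0,0,0,0,0,93],[0,0,0,0,0,0,93]]' | python3 drive.py
python3 go.py 363.2 -294.7 123
python3 - <<'E'
from h import *
im=cal()
a=cv2.resize(im['s'][130:270,290:420],None,fx=3,fy=3,interpolation=2);b=cv2.resize(im['t'][210:350,270:400],None,fx=3,fy=3,interpolation=2)
cv2.imwrite("pics/bar.png",np.hstack([a,b]))
E
```

```text
clock: 15.57
position: [368.0, -290.9, 228.7]
tcp_rot: [-179.8, 0.0, 41.9]
force: [0.5, -0.3, 0.4]
gripper_width: 92.6
grasp_force: 0.0
clock: 15.98
position: [363.9, -294.0, 158.5]
tcp_rot: [-179.9, -0.1, 41.9]
force: [0.5, 0.4, -0.1]
gripper_width: 93.0
grasp_force: 0.0
clock: 16.23
position: [364.1, -294.9, 160.7]
tcp_rot: [-180.0, -0.0, 41.9]
force: [-0.3, 0.7, 0.5]
gripper_width: 93.0
grasp_force: 0.0
move [-0.5 -0.7 37.7] rot [-0. -0.  0.] pos [ 364.1 -294.9  160.7] F [-0.3  0.7  0.5] w 93.0 0.0 t 16.2333
```

View pics/bar.png

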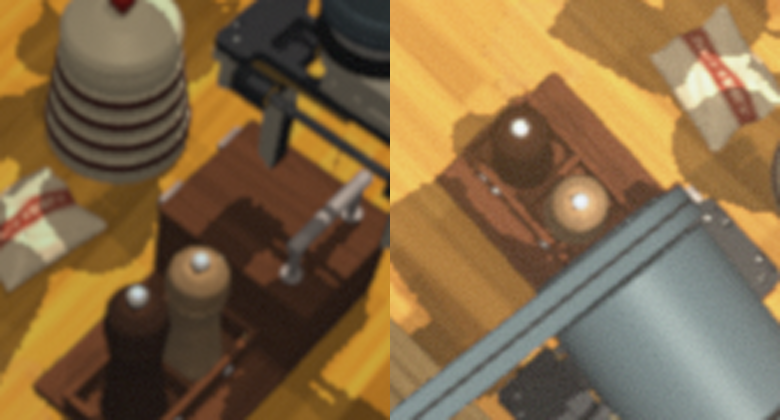

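Both mills stand in their pockets, and the open fingers straddle the bar at about (325,215). I'll descend and grip.

```bash
echo '[[0,-1,8,0,0,0,93],[0,-1,18,0,0,0,93],[0,-1,28,0,0,0,93],[0,-1,35,0,0,0,93],[0,-1,38,0,0,0,93]]' | python3 drive.py
echo '[[0,0,0,0,0,0,60],[0,0,0,0,0,0,30],[0,0,0,0,0,0,6],[0,0,0,0,0,0,6],[0,0,0,0,0,0,6]]' | python3 drive.py
echo '[[0,0,0,0,0,0,6],[0,0,0,0,0,0,6],[0,0,0,0,0,0,6],[0,0,0,0,0,0,6],[0,0,0,0,0,0,6]]' | python3 drive.py
echo '[[0,0,0,0,0,0,6],[0,0,0,0,0,0,6]]' | python3 drive.py
python3 go.py 363.2 -294.7 123
```

```text
clock: 16.75
position: [361.9, -293.6, 120.9]
tcp_rot: [-179.8, -0.0, 41.9]
force: [0.1, 0.6, -0.1]
gripper_width: 93.0
grasp_force: 0.0
clock: 17.17
position: [362.8, -294.6, 123.0]
tcp_rot: [180.0, 0.0, 41.9]
force: [-0.4, -0.3, -0.9]
gripper_width: 63.8
grasp_force: 0.0
clock: 17.58
position: [362.6, -294.4, 122.7]
tcp_rot: [-180.0, -0.0, 41.9]
force: [0.0, -0.7, -0.0]
gripper_width: 31.0
grasp_force: 0.0
clock: 17.75
position: [362.6, -294.4, 122.6]
tcp_rot: [-180.0, -0.0, 41.9]
force: [-0.1, -0.5, -0.0]
gripper_width: 17.7
grasp_force: 0.0
move [ 0.3  0.7 -0.4] rot [-0. -0. -0.] pos [ 362.6 -294.4  122.6] F [-0.1 -0.5 -0. ] w 17.7 0.0 t 17.75
```

```bash
echo '[[0,0,0,0,0,0,6],[0,0,0,0,0,0,6],[0,0,0,0,0,0,6],[0,0,0,0,0,0,6],[0,0,0,0,0,0,6]]' | python3 drive.py
python3 go.py 363.2 -294.7 123
```

```text
clock: 18.17
position: [363.1, -295.0, 122.7]
tcp_rot: [179.9, -0.0, 41.9]
force: [4.1, -3.9, -4.5]
gripper_width: 10.8
grasp_force: 30.0
move [ 0.3 -0.1 -0.3] rot [ 0.1 -0.  -0. ] pos [ 363.1 -295.   122.7] F [ 4.1 -3.9 -4.5] w 10.8 30.0 t 18.1667
```

The bar is gripped (10.8 mm, 30 N). Next comes the lid arc, first to 20° and then a check.

```bash
echo '[[0,2,-4,0,0,0,6],[0,5,-9.6,0,0,0,6],[0,10.7,-18.7,0,0,0,6],[0,17.3,-27.2,0,0,0,6],[0,24.5,-35.2,0,0,0,6]]' | python3 drive.py
echo '[[0,0,0,0,0,0,6],[0,0,0,0,0,0,6],[0,0,0,0,0,0,6]]' | python3 drive.py
python3 go.py 363.1 -295 122.7
```

```text
clock: 18.58
position: [377.9, -311.5, 157.3]
tcp_rot: [-179.8, 0.0, 41.9]
force: [1.3, -0.7, -5.5]
gripper_width: 10.9
grasp_force: 30.0
clock: 18.83
position: [377.8, -311.4, 157.1]
tcp_rot: [-179.8, 0.0, 41.9]
force: [-2.5, 2.1, 0.6]
gripper_width: 11.0
grasp_force: 30.0
move [  0.  -21.9  34.5] rot [-0.2  0.  -0. ] pos [ 377.8 -311.4  157.1] F [-2.5  2.1  0.6] w 11.0 30.0 t 18.8333
```

```bash
echo '[[0,5,-4.7,0,0,0,6],[0,12,-10.5,0,0,0,6],[0,20,-16,0,0,0,6],[0,28,-21,0,0,0,6],[0,36,-25,0,0,0,6]]' | python3 drive.py
echo '[[0,5,-2,0,0,0,6],[0,9.1,-3.8,0,0,0,6],[0,9.1,-3.8,0,0,0,6],[0,9.1,-3.8,0,0,0,6]]' | python3 drive.py
python3 go.py 363.1 -295 122.7
python3 - <<'E'
from h import *
im=cal()
p=get_state()['position']; u=np.array([np.cos(np.radians(-48.08)),np.sin(np.radians(-48.08))])
x=(p[:2]-[438,-378])@u; z=p[2]+19-90; print('polar angle lid',np.degrees(np.arctan2(z,-x)-np.arctan2(52,112)),np.hypot(x,z))
a=cv2.resize(im['s'][110:310,270:420],None,fx=2.6,fy=2.6,interpolation=2);b=cv2.resize(im['t'][210:410,260:400],None,fx=2.6,fy=2.6,interpolation=2)
cv2.imwrite("pics/lid.png",np.hstack([a,b]))
E
```

```text
clock: 19.25
position: [402.1, -338.7, 184.0]
tcp_rot: [-179.9, 0.0, 41.9]
force: [-3.9, 2.8, 3.8]
gripper_width: 10.9
grasp_force: 30.0
clock: 19.58
position: [409.0, -346.5, 188.0]
tcp_rot: [180.0, 0.0, 41.9]
force: [-4.6, 3.3, 7.4]
gripper_width: 11.0
grasp_force: 30.0
move [  0.2 -69.   65.2] rot [ 0.  0. -0.] pos [ 409.  -346.5  188. ] F [-4.6  3.3  7.4] w 11.0 30.0 t 19.5833
polar angle lid 44.90712890814215 124.56699747749083
```

View pics/lid.png

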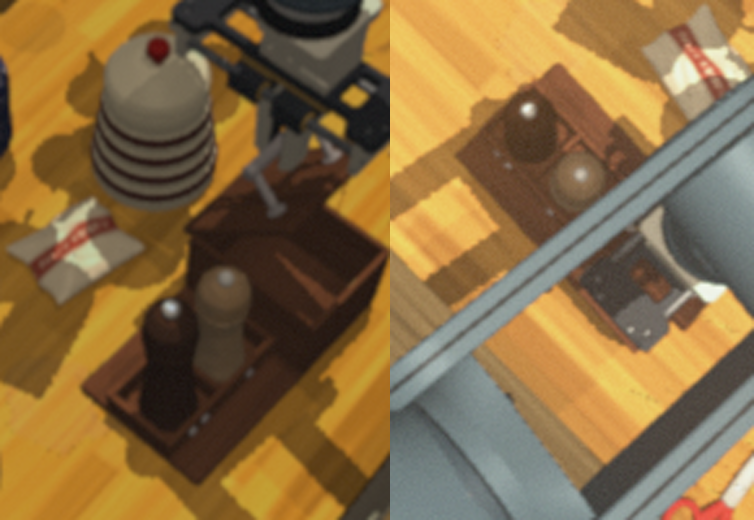

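The lid is about half open in the gripper at (300,160) and both mills are upright. I'll let it settle, check steadiness and mill tops, then hand in.

```bash
echo '[[0,0,0,0,0,0,6],[0,0,0,0,0,0,6],[0,0,0,0,0,0,6],[0,0,0,0,0,0,6],[0,0,0,0,0,0,6]]' | python3 drive.py
python3 - <<'E'
from h import *
cal()
s=get_state();p=s['position']; u=np.array([.668,-.744])
x=(p[:2]-[438,-378])@u; z=p[2]+19-90; print(np.degrees(np.arctan2(z,-x)-np.arctan2(52,112)),s['joint_velocities'].round(2),s['force'],s['grasp_force'])
for a,b in(((227,278),(190,175)),((171,308),(138,110))): print(tri((a[0]/2.6+269.7,a[1]/2.6+109.7),(b[0]/2.6+259.7,b[1]/2.6+209.7)))
E
```

```text
clock: 20.1
position: [408.9, -346.3, 187.9]
tcp_rot: [180.0, 0.0, 41.9]
force: [-3.7, 2.9, 7.2]
gripper_width: 10.7
grasp_force: 30.0
44.87809628184233 [-0.01  0.06  0.04  0.06  0.04  0.01] [-3.91111302  2.13098278  6.13229305] 30.001531541347504
(array([ 460.4787106 , -261.87676045,  145.928426  ]), np.float64(0.09392346815381517))
(array([ 512.42213575, -217.62829559,  181.98859975]), np.float64(0.10896138304583824))
```

```bash
python3 -c "
from station import env, cam, get_state
print(env.job_done())"
```

```text
the job is handed in; nothing more can be done
None
```

The job is handed in: the short mill stands in the one-stud pocket, the tall mill in the two-stud pocket, and the gripper is holding the lid steady at about 45°, after about 20 s of the 64 s allowed.

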